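# Glaze test tiles onto their easels

### The arm

A 6-joint arm with a two-finger parallel gripper is mounted at the origin on the work surface. World frame = base frame: x ahead of the robot, y to its left, z up, the work surface at z = 0. Lengths are in m, angles in rad, forces in N, time in s.
With the tool pointing down it reaches from about 0.2 to 0.875 m from the base axis. Payload 3.4 kg.
Tool frame: the origin (TCP) lies on the centre line of the jaws, within the pads' length; the fingertips stand manip.nose_length ahead of it and the grasp point (between the pads) lies 2 mm behind it (manip.nose_length is the distance from the TCP to the fingertips, in m); z points along the fingers, y is the line along which they close (so a half turn about z gives the same grasp; the last joint's range is limited). The gripper opens to 94 mm and grips with 3 to 60 N. Pads are 16 mm wide; open, the fingers measure 119 mm over their backs; the gripper's body (75 mm by 177 mm) begins 78 mm behind the grasp point.
Start: joints at [-1.251, 0.276, 1.505, -0, 1.361, -0.121], TCP at [0.245, -0.52, 0.222] pointing down, gripper open.
Joint ranges: [-2.89, 2.89], [-0.75, 2.08], [0.22, 2.7], [-1.18, 4.32], [0.11, 2.71], [-2.7, 2.7]. Speed limits (rad/s): [2.57, 2.57, 3.14, 3.14, 3.14, 3.14].

### API

Orientations are given as a unit quaternion [x, y, z, w].
In Python, from station import manip gives the robot as it stands.
- The arm moves only by the tool move_arm, never from a script. Its arguments are lists of equal length, an entry for each row: "slide": the shift along the world's x, y, z in units of 40 mm (1.0 is 40 mm), a list of three; "rotation": the turn, a rotation vector about the world's x, y, z in units of 6 degrees (1.0 is 6 degrees), a list of three; "jaw": the opening, from -1 (shut) to 1 (fully open), so that 0 is half open. In form: {"slide": [[tx, ty, tz], ...], "rotation": [[wx, wy, wz], ...], "jaw": [jaw, ...]}. A call has 1 to 8 rows; each row is the pose to reach, as a shift and turn from the pose commanded when the call began; what a row does not reach only later rows make up. A row lasts 1/10 s, in which the tool goes at most 50 mm and 8.59 degrees, less where a joint would pass 70% of its speed; a pose out of reach is approached as far as the arm can. A call with a gripper value outside its range is refused whole. The fingers move at their own pace and stop on an object; "force" is the grip in N (left out, the last holds). Time passes only in rows, so rows that repeat a pose let the fingers close. It gives the time, the measured TCP pose, the force, the opening and the grip force at its end, in the units of the state.
- manip.observe(): the state, without advancing time (a new reading comes with each control period).
- manip.grab_frame(name): name is "scene" or "top"; returns a dict with "frame" (420x560x3 uint8, red, green, blue), "vertical_fov" (degrees; the focal length in pixels is half the picture's height over the tangent of half this angle, whatever the lens; pixels are square), "cx", "cy" (the principal point, pixels), "world_to_cam" (4x4, takes a point from world to camera coordinates). Camera axes: x right, y down, z forward; pixel columns grow to the right and rows downward; lengths in m; the calibration is good to about 2 mm. A picture is of the moment at which its call begins. There is no depth.
- manip.hand_in(): hands the job in; it is judged then, once.
The state is a dict: "time_s": time; "joint_positions": joint angles; "qvel": joint speeds; "tau": joint torques, N m; "eef_pos": TCP position; "eef_rot": TCP orientation; "force": force on the tool from outside, world axes, zero at the start; "ft_torque": the same for the moment, N m; "grip_width": opening from 0.0 (shut) to 1.0 (fully open); "grasp_force": force on a finger pad.
Only numpy, scipy, OpenCV 4.12 (cv2) and the standard library are available. Lean on these libraries where they do the work, as an engineer would, in place of code of your own. Each camera call takes 0.05 s, during which the arm holds its last target. There are 200 camera calls.

### The job

Pick out the three glazed test tiles and put each on the display easel of its own colour: glaze up, long side up the slope, squarely and centrally on the board, with its lower edge resting against the ledge. Set them down gently, and leave the two bare clay tiles, the jar and the beaker where they are.

Things in the scene. Friction and masses are not known exactly. Their poses are not given: they have to be found in the camera images.
- blue_tile: glazed test tile: buff clay slab 75 x 50 x 10 mm (x, y, z; 85 g) with a blue glazed top and a 3.5 mm bare buff rim; lies loose, glaze up, on the work surface. Origin: centre of its underside; x along its 75 mm length, y along its 50 mm width, z out of the glazed face. Both ends are alike.
- green_tile: glazed test tile: buff clay slab 75 x 50 x 10 mm (x, y, z; 85 g) with a green glazed top and a 3.5 mm bare buff rim; lies loose, glaze up, on the work surface. Origin: centre of its underside; x along its 75 mm length, y along its 50 mm width, z out of the glazed face. Both ends are alike.
- yellow_tile: glazed test tile: buff clay slab 75 x 50 x 10 mm (x, y, z; 85 g) with a yellow glazed top and a 3.5 mm bare buff rim; lies loose, glaze up, on the work surface. Origin: centre of its underside; x along its 75 mm length, y along its 50 mm width, z out of the glazed face. Both ends are alike.
- blue_easel: fixed easel, blue board and ledge, foot 90x60x8 mm. Origin: centre of the foot's underside; x level, the way the board rises, y across, z up. Board top 38 wide, 80 mm long, rises at 30 deg from x -35, z 22 mm (at the ledge) to x 34, z 62 mm. Ledge: 60 wide, 6 thick, 9 mm proud of the board. A seated tile (overhangs 6 mm each side) has its origin at x -2.5, y 0, z 40.8 mm.
- green_easel: fixed easel, green board and ledge, foot 90x60x8 mm. Origin: centre of the foot's underside; x level, the way the board rises, y across, z up. Board top 38 wide, 80 mm long, rises at 30 deg from x -35, z 22 mm (at the ledge) to x 34, z 62 mm. Ledge: 60 wide, 6 thick, 9 mm proud of the board. A seated tile (overhangs 6 mm each side) has its origin at x -2.5, y 0, z 40.8 mm.
- yellow_easel: fixed easel, yellow board and ledge, foot 90x60x8 mm. Origin: centre of the foot's underside; x level, the way the board rises, y across, z up. Board top 38 wide, 80 mm long, rises at 30 deg from x -35, z 22 mm (at the ledge) to x 34, z 62 mm. Ledge: 60 wide, 6 thick, 9 mm proud of the board. A seated tile (overhangs 6 mm each side) has its origin at x -2.5, y 0, z 40.8 mm.
- white_tile: bare unglazed white clay tile of the same size, 75 x 50 x 10 mm, lying on the work surface; stays where it is. Origin and axes as for the glazed tiles.
- red_tile: bare unglazed brick-red clay tile of the same size, 75 x 50 x 10 mm, lying on the work surface; stays where it is. Origin and axes as for the glazed tiles.
- jar: closed glaze jar with white lid, 64 mm across, 85 mm high, standing near the easels; stays where it is. Origin: centre of its underside.
- mug: open terracotta beaker, 72 mm across, 80 mm high, standing near the easels; stays where it is. Origin: centre of its underside.
Mind the look-alikes: they are no part of the job. What is shaped like the green_tile but pink is not meant.

How it is judged:
By the outcome, as a careful person would: the job done as asked, in the order asked, and still so for the second after the job is handed in, with the robot touching nothing.
It also fails if it takes over 88 s, if anything falls off the work surface, if the arm or the gripper's body presses on something with over 40 N, if the wrist force passes 120 N, or if a joint passes its speed limit or range.

## Working session

There is one attempt and no reset: what is moved stays moved. The work goes in short steps, Python scripts to look and compute and a tool call to move; the robot and the scene stay as the last step left them, time stands still between calls to the robot, and variables do not carry over. Pictures are saved under pics/ and viewed, at most 14 in all, crops included, and the job is handed in when it is done.

Besides the shell and the picture viewer there is one more tool, called after "Call:" as name(argument=value, ...) on one line, values as JSON. move_arm: Moves the arm, as the interface text tells. Its arguments: {"type":"object","properties":{"slide":{"type":"array"},"rotation":{"type":"array"},"jaw":{"type":"array"},"force":{"type":"number"}},"required":["slide","rotation","jaw"]}

```bash
ls; mkdir -p pics; python3 - <<'E'
from station import manip
import cv2
print(manip.observe(), manip.nose_length)
for n in("scene","top"):
    d=manip.grab_frame(n); cv2.imwrite(f"pics/{n}0.png",d["frame"][:,:,::-1]); print(n,d["vertical_fov"],d["cx"],d["cy"],d["world_to_cam"])
E
```

```text
pics
{'time_s': 0.0, 'joint_positions': array([-1.25100617e+00,  2.76558432e-01,  1.50608526e+00, -1.65076863e-07,
        1.36066276e+00, -1.21022405e-01]), 'qvel': array([ 0.00207577,  0.0003801 , -0.0004752 , -0.00038345,  0.00071236,
        0.00128468]), 'tau': array([-2.42251763e-04, -4.04589593e+01, -2.37233251e+01,  7.01972726e-02,
        3.45579511e-02, -1.31096799e-04]), 'eef_pos': array([ 0.24515995, -0.51955377,  0.22164462]), 'eef_rot': array([ 9.75808344e-01,  2.18626029e-01, -8.51018100e-05, -8.52659411e-04]), 'force': array([-0.32043878, -0.25779418,  0.65533989]), 'ft_torque': array([-0.01173746,  0.01915405,  0.02648708]), 'grasp_force': 0.0, 'grip_width': 0.9963273062117793} 0.017
scene 49.894103870755174 280.3485711016103 216.83679475791956 [[ 0.78351312  0.62135962  0.00440562 -0.37111414]
 [ 0.51349736 -0.64347754 -0.56767695 -0.21332687]
 [-0.34989662  0.44704461 -0.82323962  1.5757342 ]
 [ 0.          0.          0.          1.        ]]
top 48.21677567506238 273.0823708648905 208.95470786651165 [[-0.00763352 -0.99995509 -0.00561587  0.01559977]
 [-0.99761576  0.00800064 -0.06854763  0.46835177]
 [ 0.06858948  0.00507922 -0.99763204  1.15764714]
 [ 0.          0.          0.          1.        ]]
```

View pics/scene0.png

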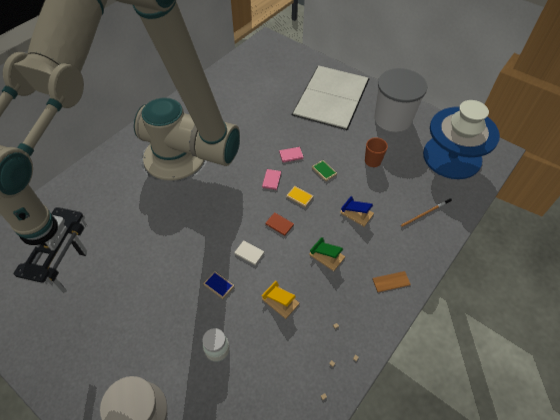

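View pics/top0.png

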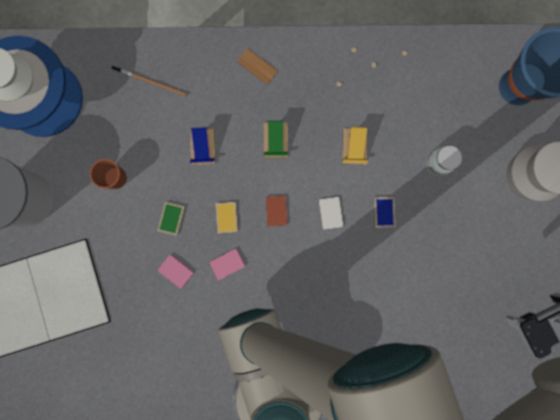

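The top view shows +x up and +y left.
- **Glazed tiles:** green (171,218), yellow (227,217), blue (385,212).
- **Look-alikes:** pink slabs (176,271) and (227,264), red tile (277,210), white tile (331,212), a brown board (257,66), and the coloured easel boards.
- **Easels:** blue (203,145), green (276,138), yellow (356,145).

I'll choose the tiles by glaze colour and buff rim, then check them in a close crop.

```bash
python3 - <<'E'
import cv2
a=cv2.imread("pics/top0.png")[115:245,150:410]
cv2.imwrite("pics/topc.png",cv2.resize(a,None,fx=3,fy=3,interpolation=cv2.INTER_CUBIC))
a=cv2.imread("pics/scene0.png")[150:325,195:395]
cv2.imwrite("pics/scenec.png",cv2.resize(a,None,fx=3.4,fy=3.4,interpolation=cv2.INTER_CUBIC))
E
```

```text
(no output)
```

View pics/topc.png

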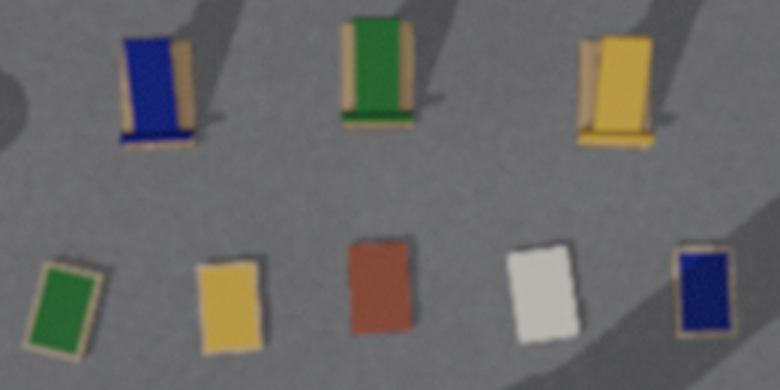

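View pics/scenec.png

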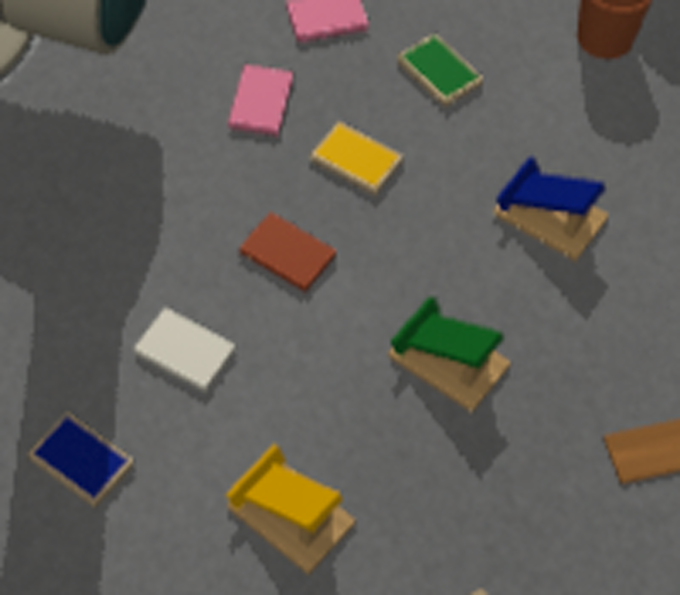

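The crops confirm the choice. Green, yellow and blue each have a buff rim and a glazed top; red, white and pink are plain slabs. All three easels have their ledge on the robot side and rise along +x.

```bash
cat > h.py <<'E'
import numpy as np, cv2
from station import manip
S=8
def view(n):
    d=manip.grab_frame(n); f=d["frame"]; d["F"]=f.shape[0]/2/np.tan(np.radians(d["vertical_fov"]/2)); return d
def cast(d,uv,z):
    uv=np.atleast_2d(uv).astype(float); T=d["world_to_cam"]; R,t=T[:3,:3],T[:3,3]
    r=np.c_[(uv[:,0]-d["cx"])/d["F"],(uv[:,1]-d["cy"])/d["F"],np.ones(len(uv))]@R
    c=-R.T@t; s=(z-c[2])/r[:,2]; return c+r*s[:,None]
def proj(d,p):
    T=d["world_to_cam"]; q=np.atleast_2d(p)@T[:3,:3].T+T[:3,3]; return np.c_[q[:,0]/q[:,2]*d["F"]+d["cx"],q[:,1]/q[:,2]*d["F"]+d["cy"]]
H={"blue":(112,128,150),"green":(50,75,120),"yellow":(18,28,165)}
def mask(d,col,c,r=32):
    "largest blob of colour near pixel c, upsampled S; returns mask, offset"
    x0,y0=int(c[0])-r,int(c[1])-r
    a=cv2.resize(d["frame"][y0:y0+2*r,x0:x0+2*r],None,fx=S,fy=S,interpolation=cv2.INTER_CUBIC)
    h=cv2.cvtColor(a,cv2.COLOR_RGB2HSV); lo,hi,s=H[col]
    m=cv2.inRange(h,(lo,s,45),(hi,255,255))
    n,l,st,ce=cv2.connectedComponentsWithStats(m); k=1+np.argmax(st[1:,4]); return (l==k).astype(np.uint8),(x0,y0)
def px(p,o): return (np.asarray(p,float)+.5)/S-.5+np.array(o)
def tile(d,col,c,z=.010):
    m,o=mask(d,col,c,24); k=max(cv2.findContours(m,cv2.RETR_EXTERNAL,cv2.CHAIN_APPROX_NONE)[0],key=cv2.contourArea)
    P=cast(d,px(k[:,0],o),z)[:,:2]*1000
    (cx,cy),(w,h),a=cv2.minAreaRect(P.astype(np.float32)); b=cv2.boxPoints(((cx,cy),(w,h),a))
    e=[b[1]-b[0],b[2]-b[1]]; e=max(e,key=np.linalg.norm); 
    M=cv2.moments(P.astype(np.float32).reshape(-1,1,2)); 
    th=np.degrees(np.arctan2(e[1],e[0])); th=(th+90)%180-90
    return M["m10"]/M["m00"],M["m01"]/M["m00"],max(w,h),min(w,h),th
E
python3 - <<'E'
from h import *
np.set_printoptions(precision=1,suppress=True)
D={n:view(n) for n in("top","scene")}
C={"green":((171,218),(324,170)),"yellow":((227,217),(300,197)),"blue":((385,212),(219,285))}
for k,(a,b) in C.items():
    print(k,np.array(tile(D["top"],k,a)),np.array(tile(D["scene"],k,b)))
d=D["top"]
for k,c in {"blue":(203,145),"green":(276,138),"yellow":(356,145)}.items():
    m,o=mask(d,k,c,28); r=np.where(m.any(1))[0]
    L=np.array([np.where(m[i])[0][[0,-1]] for i in r]); w=(L[:,1]-L[:,0])/S; mid=L.mean(1)
    led=w>w.max()*.85; bd=w<np.median(w)*1.12
    top=px([np.median(mid[:40]),r[0]],o); bot=px([np.median(mid[led]),r[-1]],o)
    rl=r[np.argmax(led)]
    lt=px([np.median(mid[led]),rl],o)
    T=cast(d,top,.062)[0]*1e3; B=cast(d,bot,.0268)[0]*1e3; LT=cast(d,lt,.0298)[0]*1e3
    rows=r[bd]; z=.062+(rows-r[0])/(rl-r[0])*(.028-.062)
    P=np.array([cast(d,px([mid[bd][i],rows[i]],o),z[i])[0]*1e3 for i in range(0,len(rows),4)])
    f=np.polyfit(P[:,0],P[:,1],1)
    print(k,"topmid",T,"ledge out",B,"ledge in",LT,"w",np.median(w[bd]),w.max(),"yaw",np.degrees(np.arctan(f[0])),"x0 from top/bottom",T[0]-34,B[0]+44.7,LT[0]+39.5,"y",np.polyval(f,T[0]-34))
E
```

```text
green [447.6 270.7  60.3  35.5 -14.7] [449.1 269.2  65.2  39.6 -14.9]
yellow [420.6 144.5   0.6   0.3   0. ] [450.6 129.2  68.   43.5   3.7]
blue [ 459.4 -267.5   61.1   36.2    1.2] [ 460.8 -269.4   65.2   40.4    1.3]
blue topmid [665.  191.1  62. ] ledge out [588.1 188.   26.8] ledge in [593.9 187.5  29.8] w 13.25 21.375 yaw -0.16291587697128182 x0 from top/bottom 631.0489091917738 632.8138645430795 633.3860533342595 y 190.31536149133825
green topmid [679.7   4.6  62. ] ledge out [603.9   5.   26.8] ledge in [608.7   4.9  29.8] w 12.875 22.25 yaw -0.5095467765292574 x0 from top/bottom 645.7305027727764 648.5777620932064 648.17106369948 y 4.7475638852966435
yellow topmid [ 590.5 -186.4   62. ] ledge out [ 586.1 -192.7   26.8] ledge in [ 591.9 -192.3   29.8] w 13.0 21.875 yaw -85.47371117760048 x0 from top/bottom 556.471389646324 630.8006245884328 631.366159820637 y 254.81521016689658
```

```bash
python3 - <<'E'
import h
from h import *
np.set_printoptions(precision=1,suppress=True)
d=view("top")
hs=cv2.cvtColor(d["frame"],cv2.COLOR_RGB2HSV)
for p in [(227,217),(357,138),(355,160),(216,145),(347,140),(260,230),(217,212)]: print(p,hs[p[1],p[0]],d["frame"][p[1],p[0]])
h.H["yellow"]=(15,30,130); print("yt",np.array(tile(d,"yellow",(227,217))))
for k,c in {"blue":(203,145),"green":(276,140),"yellow":(356,145)}.items():
    x0,y0=c[0]-26,c[1]-28
    a=cv2.resize(d["frame"][y0:y0+56,x0:x0+52],None,fx=S,fy=S,interpolation=cv2.INTER_CUBIC)
    m=((a.max(2).astype(int)-a.min(2))>35).astype(np.uint8)
    n,l,st,ce=cv2.connectedComponentsWithStats(m); m=l==1+np.argmax(st[1:,4])
    r=np.where(m.any(1))[0]; L=np.array([np.where(m[i])[0][[0,-1]] for i in r]); q=(r-r[0])/(r[-1]-r[0]); s=(q>.12)&(q<.72)
    yc=cast(d,c,0)[0][1]
    zl,zr=(.008,0) if yc>.05 else ((0,.008) if yc<-.05 else (.004,.004))
    A=cast(d,px(np.c_[L[s,0],r[s]],(x0,y0)),zl)*1e3; B=cast(d,px(np.c_[L[s,1],r[s]],(x0,y0)),zr)*1e3
    fa=np.polyfit(A[:,0],A[:,1],1); fb=np.polyfit(B[:,0],B[:,1],1)
    # ledge/front and back edges line slopes
    ys=np.where(m.any(0))[0]; bt=np.array([np.where(m[:,j])[0][-1] for j in ys]); t=slice(30,-30)
    G=cast(d,px(np.c_[ys[t],bt[t]],(x0,y0)),.004)*1e3; fg=np.polyfit(G[:,1],G[:,0],1)
    X=A[:,0].mean()
    print(k,"yawL,R,front",np.degrees(np.arctan([fa[0],fb[0],-fg[0]])),"width",np.polyval(fa,X)-np.polyval(fb,X),"ymid",(np.polyval(fa,X)+np.polyval(fb,X))/2,"at x",X,"front x",G[:,0].mean(), "back x(z8/z62)",cast(d,px([L[5].mean(),r[0]],(x0,y0)),.008)[0][0],cast(d,px([L[5].mean(),r[0]],(x0,y0)),.062)[0][0])
E
```

```text
(227, 217) [ 22 160 183] [183 152  68]
(357, 138) [ 22 161 184] [184 153  68]
(355, 160) [ 22 166 164] [164 134  57]
(216, 145) [120   9  86] [83 83 86]
(347, 140) [ 17  92 149] [149 126  95]
(260, 230) [110   7 110] [107 108 110]
(217, 212) [ 20 101 169] [169 146 102]
yt [449.3 130.4  65.7  41.1   4.1]
blue yawL,R,front [7.6 6.3 2.3] width 36.27477627805919 ymid 197.32823714498392 at x 641.8578718024299 front x 591.6471320943364 back x(z8/z62) 0.6799604135502011 0.66658708254387
green yawL,R,front [ 0.  -1.   1.2] width 58.592945234112605 ymid 4.770697340000147 at x 656.1432104369242 front x 602.1073244329378 back x(z8/z62) 0.6943852336397676 0.6803512786965451
yellow yawL,R,front [-2.3 -4.7 -3.1] width 58.48698918386086 ymid -196.88489933289316 at x 639.8616229940305 front x 583.0178789335606 back x(z8/z62) 0.6788885938057914 0.6655643497048631
```

```bash
sed -i 's/"yellow":(18,28,165)/"yellow":(15,30,130)/' h.py; python3 - <<'E'
from h import *
np.set_printoptions(precision=1,suppress=True)
d=view("top")
for k,c in {"blue":(203,145),"green":(276,140),"yellow":(356,145)}.items():
    x0,y0=c[0]-26,c[1]-28
    a=cv2.resize(d["frame"][y0:y0+56,x0:x0+52],None,fx=S,fy=S,interpolation=cv2.INTER_CUBIC)
    m=((a.max(2).astype(int)-a.min(2))>22).astype(np.uint8)
    n,l,st,ce=cv2.connectedComponentsWithStats(m); m=l==1+np.argmax(st[1:,4])
    r=np.where(m.any(1))[0]; L=np.array([np.where(m[i])[0][[0,-1]] for i in r]); q=(r-r[0])/(r[-1]-r[0]); s=(q>.12)&(q<.72)
    mm,o=mask(d,k,c,28)
    # bounds of the board itself: left/right lines, z linear along the row
    rb=np.where(mm.any(1))[0]; W=np.array([mm[i].sum() for i in rb]); rl=rb[np.argmax(W>W.max()*.8)]
    for nm,LL,rr,z in(("foot",L[s],r[s],None),("board",)+(lambda R:(np.array([np.where(mm[i])[0][[0,-1]] for i in R]),R,.062+(R-rb[0])/(rl-rb[0])*(.0285-.062)))(rb[24:np.argmax(rb==rl)-16])):
        P=[]
        for side in(0,1):
            uv=px(np.c_[LL[:,side],rr],np.array((x0,y0)) if nm=="foot" else o)
            zz=.004 if z is None else z
            Q=np.vstack([cast(d,u,w) for u,w in zip(uv,np.broadcast_to(zz,len(uv)))])*1e3; f=np.polyfit(Q[:,0],Q[:,1],1); P.append((np.degrees(np.arctan(f[0])),np.polyval(f,630)))
        print(k,nm,"yaw L,R %.1f %.1f  y@630 L,R %.1f %.1f"%(P[0][0],P[1][0],P[0][1],P[1][1]))
    # top-edge and ledge-edge lines of coloured mask
    xs=np.where(mm.any(0))[0]
    bt=np.array([np.where(mm[:,j])[0][-1] for j in xs]); G=cast(d,px(np.c_[xs,bt],o)[20:-20],.0268)*1e3; f=np.polyfit(G[:,1],G[:,0],1)
    t0=np.where(mm[rb[20]])[0]; tx=np.arange(t0[0]+12,t0[-1]-12); tp=np.array([np.where(mm[:,j])[0][0] for j in tx]); Tt=cast(d,px(np.c_[tx,tp],o),.062)*1e3; g=np.polyfit(Tt[:,1],Tt[:,0],1)
    print("  ledge yaw %.1f mid x %.1f y %.1f wid %.1f | top yaw %.1f x %.1f y %.1f"%(np.degrees(np.arctan(-f[0])),G[:,0].mean(),(G[0,1]+G[-1,1])/2,np.ptp(G[:,1])+40*2.36/8,np.degrees(np.arctan(-g[0])),Tt[:,0].mean(),Tt[:,1].mean()))
# scene view: centroid-free check, mask polygon corners
e=view("scene")
for k,c in {"blue":(357,208),"green":(327,250),"yellow":(280,296)}.items():
    mm,o=mask(e,k,c,26); ct=max(cv2.findContours(mm,0,1)[0],key=cv2.contourArea)
    print(k,px(cv2.approxPolyDP(ct,7,True)[:,0],o).tolist())
E
```

```text
blue foot yaw L,R 7.7 6.3  y@630 L,R 215.2 176.6
blue board yaw L,R 3.1 2.8  y@630 L,R 206.4 173.9
  ledge yaw 2.1 mid x 589.8 y 189.3 wid 55.5 | top yaw 1.4 x 664.2 y 191.4
green foot yaw L,R 0.0 -0.9  y@630 L,R 35.6 -25.5
green board yaw L,R -0.1 -0.9  y@630 L,R 20.6 -11.0
  ledge yaw -0.3 mid x 604.6 y 5.0 wid 54.9 | top yaw -0.6 x 679.5 y 4.6
yellow foot yaw L,R -2.3 -4.1  y@630 L,R -165.4 -227.1
yellow board yaw L,R -3.3 -3.2  y@630 L,R -175.7 -215.6
  ledge yaw -2.5 mid x 583.3 y -193.2 wid 59.4 | top yaw -1.3 x 663.3 y -196.5
blue [[340.9375, 208.5625], [342.6875, 211.0625], [346.1875, 209.1875], [365.9375, 212.4375], [371.9375, 204.8125], [370.8125, 203.3125], [354.0625, 201.1875], [350.4375, 196.1875]]
green [[309.8125, 249.5625], [312.0625, 253.4375], [315.8125, 251.5625], [335.1875, 257.5625], [341.9375, 248.1875], [324.5625, 242.9375], [322.3125, 237.9375], [320.8125, 237.3125]]
yellow [[274.9375, 280.1875], [261.3125, 294.4375], [262.0625, 298.3125], [265.3125, 300.8125], [267.1875, 298.0625], [287.4375, 307.1875], [293.5625, 299.6875], [295.0625, 295.8125], [293.9375, 293.9375], [278.5625, 286.8125], [276.8125, 281.4375]]
```

```bash
cat >> h.py <<'E'
from scipy.spatial.transform import Rotation as Ro
E0={"blue":(632.,190.4,2.3),"green":(647.3,4.8,-.4),"yellow":(628.8,-195.3,-2.9)}
def go(p,yaw,tilt=0):
    "move units from the present pose to TCP p (mm), tool x at yaw, tilted up the slope"
    s=manip.observe(); C=Ro.from_quat(s["eef_rot"]); 
    c=[]
    for f in(0,180):
        T=Ro.from_euler("z",yaw,degrees=True)*Ro.from_euler("y",-tilt,degrees=True)*Ro.from_matrix(np.diag([1,-1,-1.]))*Ro.from_euler("z",f,degrees=True)
        c.append((T*C.inv()).as_rotvec(degrees=True)/6)
    v=min(c,key=np.linalg.norm)
    print("slide",np.round((np.array(p)-s["eef_pos"]*1e3)/40,3),"rot",np.round(v,2),"other",np.round(max(c,key=np.linalg.norm),2),"j",np.round(s["joint_positions"],2))
def seat(k,along=0,up=0,grasp=14.):
    "TCP for tile held; along slope, up off the board (mm); grasp = TCP height above tile underside"
    x,y,a=E0[k]; n=np.array([-.5,0,.866]); s=np.array([.866,0,.5])
    l=np.array([-2.5,0,40.8])+s*along+n*(up+grasp)
    return np.array([x,y,0])+Ro.from_euler("z",a,degrees=True).apply(l)
E
python3 - <<'E'
from h import *
np.set_printoptions(precision=1,suppress=True)
e=view("scene");t=view("top")
for k,(x,y,a) in E0.items():
    P=np.array([[-44.7,30,26.8],[34,19,62],[34,-19,62],[-44.7,-30,26.8],[-39.5,30,29.8],[-39.5,-30,29.8]])
    W=np.array([x,y,0])+Ro.from_euler("z",a,degrees=True).apply(P)
    print(k,"scene",proj(e,W/1e3).tolist()); 
    m=t["world_to_cam"]
go((460,-268.5,120),1.3)
E
```

```text
blue scene [[350.28585246591325, 195.54451223101552], [371.96445799800915, 202.97881877827848], [365.7486978335812, 211.11866308745596], [340.39506223205035, 207.79894234447752], [351.8083719774419, 195.74263020551714], [341.91800715878264, 208.03727129696057]]
green scene [[321.26701166037736, 236.24666501056623], [342.2123538553936, 246.85442567208776], [334.627743114036, 255.82693202411951], [309.3381992775986, 249.64953032200128], [322.7522156190455, 236.6385670823177], [310.8145597660092, 250.09277715945]]
yellow scene [[275.59256035448465, 279.5141450416236], [294.7011307063317, 293.83190434511084], [285.4316258699645, 303.7211905270417], [261.1901342863319, 294.16537783363486], [276.9674876730124, 280.1335590576396], [262.54253370237666, 294.84938617372774]]
slide [ 5.4  6.3 -2.6] rot [-0. -0. -4.] other [ 0. -0. 26.] j [-1.2  0.3  1.5 -0.   1.4 -0.1]
```

Model corners predicted in the scene view match the measured ones to about 1 px, so the easel poses hold. I'll start with blue.

Call:
move_arm(slide=[[1.0,1.0,-0.3],[2.0,2.2,-0.7],[3.0,3.4,-1.1],[4.0,4.6,-1.6],[5.0,5.7,-2.1],[5.37,6.28,-2.54],[5.37,6.28,-2.54],[5.37,6.28,-2.54]], rotation=[[0,0,-0.8],[0,0,-1.6],[0,0,-2.4],[0,0,-3.2],[0,0,-4.0],[0,0,-4.0],[0,0,-4.0],[0,0,-4.0]], jaw=[0.5,0.5,0.5,0.5,0.5,0.5,0.5,0.5], force=15)

```text
time_s: 1.25
eef_pos: [0.4612, -0.2637, 0.1187]
eef_rot: [1.0, 0.014, -0.001, -0.002]
force: [-0.1, 0.3, -0.1]
grip_width: 0.75
grasp_force: 0.0
```

```bash
python3 - <<'E'
from h import *
go((460,-268.5,19),1.3); print(np.degrees(Ro.from_quat(manip.observe()["eef_rot"]).as_euler("zyx")))
E
```

```text
slide [-0.029 -0.121 -2.491] rot [-0.04 -0.03 -0.05] other [ 0.04 -0.07 29.95] j [-0.65  0.29  1.76  0.    1.1   0.89]
[-1.57058040e+00 -1.54459251e-01 -1.79730755e+02]
```

Call:
move_arm(slide=[[0,0,0],[0,0,0]], rotation=[[0,0,0],[0,0,0]], jaw=[0.5,0.5])

```text
time_s: 1.45
eef_pos: [0.4601, -0.27, 0.1215]
eef_rot: [1.0, 0.011, 0.0, 0.001]
force: [0.2, 0.3, -0.4]
grip_width: 0.75
grasp_force: 0.0
```

```bash
python3 - <<'E'
from h import *
go((460,-268.5,19.5),1.3); print(manip.observe()["eef_pos"])
E
```

```text
slide [-0.003  0.038 -2.55 ] rot [0.01 0.01 0.01] other [ 1.000e-02 -2.000e-02 -2.999e+01] j [-0.66  0.29  1.75 -0.    1.1   0.89]
[ 0.46011529 -0.27001831  0.12148478]
```

Call:
move_arm(slide=[[0,0,-0.7],[0,0,-1.4],[0,0,-1.9],[0,0,-2.2],[0,0,-2.4],[0,0,-2.51],[0,0,-2.51],[0,0,-2.51]], rotation=[[0,0,0],[0,0,0],[0,0,0],[0,0,0],[0,0,0],[0,0,0],[0,0,0],[0,0,0]], jaw=[0.5,0.5,0.5,0.5,0.5,0.5,0.5,0.5])

```text
time_s: 2.25
eef_pos: [0.4606, -0.2694, 0.0212]
eef_rot: [1.0, 0.011, 0.001, 0.001]
force: [-0.0, -0.1, 0.3]
grip_width: 0.749
grasp_force: 0.0
```

Call:
move_arm(slide=[[0,0,0],[0,0,0],[0,0,0],[0,0,0],[0,0,0],[0,0,0]], rotation=[[0,0,0],[0,0,0],[0,0,0],[0,0,0],[0,0,0],[0,0,0]], jaw=[0.2,0.1,0.0,-0.1,-0.1,-0.1])

```text
time_s: 2.85
eef_pos: [0.4604, -0.2689, 0.0208]
eef_rot: [1.0, 0.011, 0.0, 0.0]
force: [-0.6, -0.3, 4.8]
grip_width: 0.532
grasp_force: 15.0
```

Call:
move_arm(slide=[[0,0,0.3],[0,0,1.0],[0,0,2.0],[0,0,3.0],[0,0,4.0],[0,0,4.0],[0,0,4.0]], rotation=[[0,0,0],[0,0,0],[0,0,0],[0,0,0],[0,0,0],[0,0,0],[0,0,0]], jaw=[-0.1,-0.1,-0.1,-0.1,-0.1,-0.1,-0.1])

```text
time_s: 3.55
eef_pos: [0.4602, -0.269, 0.1815]
eef_rot: [1.0, 0.011, 0.001, 0.001]
force: [-0.2, -0.2, -1.3]
grip_width: 0.533
grasp_force: 15.0
```

```bash
python3 - <<'E'
from h import *
s=manip.observe(); print(s["eef_pos"],s["grasp_force"],s["grip_width"],s["force"])
go(seat("blue",8,60,20.8),E0["blue"][2],0); go(seat("blue",8,60,20.8),E0["blue"][2],30)
d=view("scene"); cv2.imwrite("pics/lift.png",cv2.resize(d["frame"][180:320,150:320,::-1],None,fx=3,fy=3))
E
```

```text
[ 0.46021321 -0.26900776  0.1815326 ] 14.999450594186783 0.5330294723944244 [-0.15048517 -0.24718435 -1.29419341]
slide [ 3.396 11.449 -1.669] rot [0.01 0.01 0.17] other [ 2.000e-02 -2.000e-02 -2.983e+01] j [-0.66  0.24  1.66 -0.    1.24  0.89]
slide [ 3.396 11.449 -1.669] rot [ 0.17 -4.98  0.17] other [  7.74   0.22 -28.81] j [-0.66  0.24  1.66 -0.    1.24  0.89]
```

View pics/lift.png

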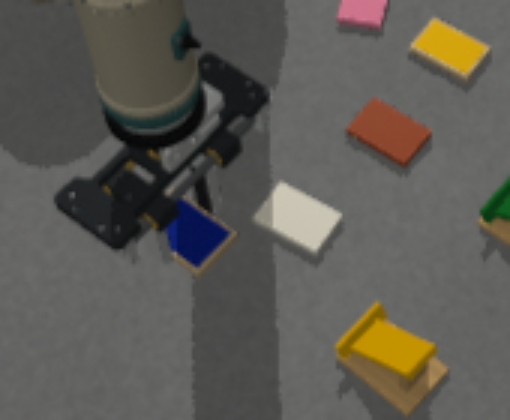

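The picture shows the blue tile held level between the fingers near crop (200,235). Now I'll carry it over to the blue easel.

Call:
move_arm(slide=[[0.2,0.6,0],[0.5,1.5,0],[0.8,2.5,0],[1.2,3.5,0],[1.5,4.5,0],[1.8,5.5,0],[2.1,6.5,0],[2.4,7.5,0]], rotation=[[0,0,0],[0,0,0],[0,-0.5,0],[0,-1.2,0],[0,-2.0,0],[0,-2.8,0],[0.1,-3.6,0.1],[0.1,-4.2,0.1]], jaw=[-0.1,-0.1,-0.1,-0.1,-0.1,-0.1,-0.1,-0.1])

```text
time_s: 4.4
eef_pos: [0.5538, 0.0326, 0.1779]
eef_rot: [0.976, 0.015, 0.217, -0.003]
force: [0.4, -1.4, -1.1]
grip_width: 0.529
grasp_force: 15.0
```

Call:
move_arm(slide=[[0.3,1.0,0],[0.6,2.0,0],[0.8,2.8,0],[0.95,3.5,0],[1.0,3.92,0],[1.0,3.94,0],[1.0,3.94,0],[1.0,3.94,0]], rotation=[[0,-0.4,0],[0,-0.78,0],[0,-0.78,0],[0,-0.78,0],[0,-0.78,0],[0,-0.78,0],[0,-0.78,0],[0,-0.78,0]], jaw=[-0.1,-0.1,-0.1,-0.1,-0.1,-0.1,-0.1,-0.1])

```text
time_s: 5.2
eef_pos: [0.5951, 0.1876, 0.1791]
eef_rot: [0.966, 0.016, 0.257, -0.002]
force: [-0.2, -0.6, -1.5]
grip_width: 0.527
grasp_force: 15.0
```

```bash
python3 - <<'E'
from h import *
s=manip.observe(); print(s["eef_pos"],s["grasp_force"],s["grip_width"],s["force"])
go(seat("blue",8,15,20.8),E0["blue"][2],30)
E
```

```text
[0.59514926 0.18763882 0.17909068] 14.99944120645523 0.5271290750719289 [-0.20496127 -0.64246835 -1.46232635]
slide [ 0.585  0.056 -2.582] rot [ 0.05 -0.04  0.09] other [ 14.91   0.47 -25.97] j [ 0.27  0.16  1.91 -0.22  0.58  1.96]
```

Call:
move_arm(slide=[[0.1,0.0,-0.4],[0.2,0.0,-0.9],[0.35,0.05,-1.4],[0.45,0.05,-1.9],[0.55,0.06,-2.4],[0.58,0.06,-2.58],[0.58,0.06,-2.58],[0.58,0.06,-2.58]], rotation=[[0.05,-0.04,0.08],[0.05,-0.04,0.08],[0.05,-0.04,0.08],[0.05,-0.04,0.08],[0.05,-0.04,0.08],[0.05,-0.04,0.08],[0.05,-0.04,0.08],[0.05,-0.04,0.08]], jaw=[-0.1,-0.1,-0.1,-0.1,-0.1,-0.1,-0.1,-0.1])

```text
time_s: 6.0
eef_pos: [0.6198, 0.1906, 0.078]
eef_rot: [0.965, 0.019, 0.26, -0.006]
force: [-0.2, 0.2, -0.2]
grip_width: 0.529
grasp_force: 15.0
```

```bash
python3 - <<'E'
from h import *
s=manip.observe(); print(s["eef_pos"],s["grasp_force"],s["grip_width"],s["force"])
go(seat("blue",8,2,20.8),E0["blue"][2],30)
d=view("top"); cv2.imwrite("pics/b1.png",cv2.resize(d["frame"][90:190,140:280,::-1],None,fx=4,fy=4))
d=view("scene"); cv2.imwrite("pics/b2.png",cv2.resize(d["frame"][140:270,290:430,::-1],None,fx=4,fy=4))
a=cv2.imread("pics/b1.png");b=cv2.imread("pics/b2.png");cv2.imwrite("pics/b.png",cv2.resize(np.hstack([a[:400],b[60:460]]),(800,286)))
E
```

```text
[0.61975041 0.19064122 0.07800587] 14.999472051858902 0.5290106575028654 [-0.21342139  0.23075622 -0.21232463]
slide [ 0.132 -0.013 -0.337] rot [-0.01  0.03  0.01] other [ 15.03   0.61 -25.95] j [ 0.25  0.32  2.01 -0.35  0.31  2.09]
```

View pics/b.png

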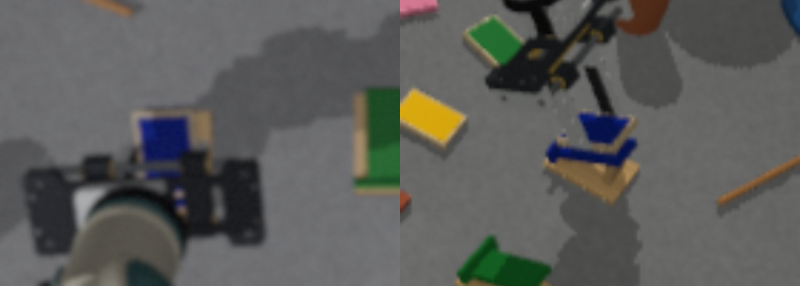

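The tile is tilted and sits above the blue board, parallel to it. Next is a slow approach along the board normal.

Call:
move_arm(slide=[[0.05,0,-0.09],[0.1,0,-0.17],[0.14,0,-0.24],[0.15,0,-0.26],[0.15,0,-0.26]], rotation=[[0,0,0],[0,0,0],[0,0,0],[0,0,0],[0,0,0]], jaw=[-0.1,-0.1,-0.1,-0.1,-0.1])

```text
time_s: 6.6
eef_pos: [0.6252, 0.1911, 0.0665]
eef_rot: [0.966, 0.019, 0.26, -0.006]
force: [-0.0, -0.1, 0.5]
grip_width: 0.53
grasp_force: 15.0
```

Call:
move_arm(slide=[[0.0125,0,-0.022],[0.0125,0,-0.022],[0.025,0,-0.043],[0.025,0,-0.043]], rotation=[[0,0,0],[0,0,0],[0,0,0],[0,0,0]], jaw=[-0.1,-0.1,-0.1,-0.1])

```text
time_s: 7.0
eef_pos: [0.6264, 0.1911, 0.0651]
eef_rot: [0.965, 0.019, 0.26, -0.006]
force: [0.5, 0.3, -0.8]
grip_width: 0.531
grasp_force: 15.0
```

```bash
python3 - <<'E'
from h import *
s=manip.observe(); print(s["eef_pos"],s["force"])
go(seat("blue",8,0,20.8),E0["blue"][2],30)
E
```

```text
[0.62636148 0.19113703 0.06512793] [ 0.49923366  0.33286487 -0.75136555]
slide [-0.008 -0.024 -0.058] rot [-0.01  0.02 -0.  ] other [ 15.02   0.62 -25.96] j [ 0.25  0.35  2.01 -0.37  0.29  2.11]
```

Call:
move_arm(slide=[[0.0125,-0.01,-0.022],[0.0125,-0.01,-0.022],[0.02,-0.01,-0.035],[0.02,-0.01,-0.035]], rotation=[[0,0,0],[0,0,0],[0,0,0],[0,0,0]], jaw=[-0.1,-0.1,-0.1,-0.1])

```text
time_s: 7.4
eef_pos: [0.6269, 0.1907, 0.0641]
eef_rot: [0.965, 0.019, 0.26, -0.006]
force: [-2.9, -0.2, 2.9]
grip_width: 0.529
grasp_force: 15.0
```

Call:
move_arm(slide=[[0.0062,0,-0.011],[0.0062,0,-0.011],[0.0125,0,-0.022],[0.0125,0,-0.022]], rotation=[[0,0,0],[0,0,0],[0,0,0],[0,0,0]], jaw=[-0.1,-0.1,-0.1,-0.1])

```text
time_s: 7.8
eef_pos: [0.627, 0.1907, 0.064]
eef_rot: [0.965, 0.019, 0.26, -0.006]
force: [-7.9, -0.7, 10.7]
grip_width: 0.526
grasp_force: 15.0
```

Contact came where predicted. I'll ease off and slide down the slope towards the ledge.

Call:
move_arm(slide=[[-0.017,0,0.03],[-0.05,0,0.01],[-0.085,0,-0.01],[-0.125,0,-0.032],[-0.147,0,-0.045],[-0.147,0,-0.045],[-0.147,0,-0.045]], rotation=[[0,0,0],[0,0,0],[0,0,0],[0,0,0],[0,0,0],[0,0,0],[0,0,0]], jaw=[-0.1,-0.1,-0.1,-0.1,-0.1,-0.1,-0.1])

```text
time_s: 8.5
eef_pos: [0.6218, 0.1908, 0.0611]
eef_rot: [0.965, 0.019, 0.26, -0.006]
force: [-0.1, -0.5, 2.6]
grip_width: 0.526
grasp_force: 15.0
```

Call:
move_arm(slide=[[-0.022,0,-0.0125],[-0.022,0,-0.0125],[-0.022,0,-0.0125]], rotation=[[0,0,0],[0,0,0],[0,0,0]], jaw=[-0.1,-0.1,-0.1])

```text
time_s: 8.8
eef_pos: [0.6207, 0.1907, 0.0605]
eef_rot: [0.965, 0.019, 0.26, -0.006]
force: [-0.0, -0.1, 2.2]
grip_width: 0.53
grasp_force: 15.0
```

```bash
python3 - <<'E'
from h import *
s=manip.observe(); print(s["eef_pos"],s["force"],seat("blue",0,0,20.8))
E
```

```text
[0.62074474 0.19071399 0.06048215] [-1.28013078e-03 -9.91303345e-02  2.18243724e+00] [619.1103923  189.88229988  58.8128    ]
```

Call:
move_arm(slide=[[-0.022,0,-0.0125],[-0.022,0,-0.0125],[-0.022,0,-0.0125]], rotation=[[0,0,0],[0,0,0],[0,0,0]], jaw=[-0.1,-0.1,-0.1])

```text
time_s: 9.1
eef_pos: [0.6198, 0.1906, 0.0599]
eef_rot: [0.965, 0.019, 0.26, -0.006]
force: [-1.6, -0.6, 1.7]
grip_width: 0.53
grasp_force: 15.0
```

Call:
move_arm(slide=[[-0.022,0,-0.0125],[-0.022,0,-0.0125],[-0.022,0,-0.0125]], rotation=[[0,0,0],[0,0,0],[0,0,0]], jaw=[-0.1,-0.1,-0.1])

```text
time_s: 9.4
eef_pos: [0.6189, 0.1906, 0.0594]
eef_rot: [0.965, 0.019, 0.26, -0.006]
force: [-0.9, -0.1, 2.2]
grip_width: 0.531
grasp_force: 15.0
```

Call:
move_arm(slide=[[-0.022,0,-0.0125],[-0.022,0,-0.0125],[-0.022,0,-0.0125]], rotation=[[0,0,0],[0,0,0],[0,0,0]], jaw=[-0.1,-0.1,-0.1])

```text
time_s: 9.7
eef_pos: [0.6186, 0.1907, 0.0592]
eef_rot: [0.965, 0.019, 0.26, -0.006]
force: [1.4, -0.9, 1.0]
grip_width: 0.53
grasp_force: 15.0
```

Call:
move_arm(slide=[[-0.022,0,-0.0125],[-0.022,0,-0.0125],[-0.022,0,-0.0125]], rotation=[[0,0,0],[0,0,0],[0,0,0]], jaw=[-0.1,-0.1,-0.1])

```text
time_s: 10.0
eef_pos: [0.6185, 0.1909, 0.0594]
eef_rot: [0.965, 0.019, 0.261, -0.006]
force: [4.1, -1.8, 2.1]
grip_width: 0.53
grasp_force: 15.0
```

Call:
move_arm(slide=[[0,0,0],[0,0,0],[0,0,0],[0,0,0],[0,0,0],[0,0,0]], rotation=[[0,0,0],[0,0,0],[0,0,0],[0,0,0],[0,0,0],[0,0,0]], jaw=[0.05,0.12,0.2,0.3,0.3,0.3])

```text
time_s: 10.6
eef_pos: [0.6169, 0.1908, 0.0582]
eef_rot: [0.966, 0.019, 0.259, -0.006]
force: [-0.4, 0.3, 0.8]
grip_width: 0.648
grasp_force: 0.0
```

Call:
move_arm(slide=[[-0.1,0,0.17],[-0.3,0,0.5],[-0.6,0,1.0],[-1.0,0,1.7],[-1.5,0,2.5],[-2.2,0.2,3.0],[-3.0,0.4,3.0],[-3.5,0.8,3.0]], rotation=[[0,0,0],[0,0,0],[0,0.3,0],[0,1.0,0],[0,2.0,0],[0,3.0,0],[0,4.0,0],[0,5.0,0]], jaw=[0.3,0.3,0.5,0.5,0.5,0.5,0.5,0.5])

```text
time_s: 11.4
eef_pos: [0.4752, 0.2231, 0.182]
eef_rot: [1.0, 0.018, 0.001, -0.012]
force: [0.6, 0.5, 0.3]
grip_width: 0.748
grasp_force: 0.0
```

```bash
python3 - <<'E'
from h import *
s=manip.observe(); print(s["eef_pos"],s["force"])
go((448.3,270,120),-14.8)
b=view("scene")["frame"][170:250,310:410,::-1]; a=view("top")["frame"][105:185,150:250,::-1]
cv2.imwrite("pics/bs.png",cv2.resize(np.hstack([a,b]),None,fx=4,fy=4,interpolation=2))
E
```

```text
[0.47517038 0.22313672 0.18202591] [0.60097189 0.54151961 0.34300943]
slide [-0.672  1.172 -1.551] rot [-0.22  0.04 -2.8 ] other [-0.06 -0.31 27.2 ] j [0.29 0.22 1.68 0.02 1.23 1.82]
```

View pics/bs.png

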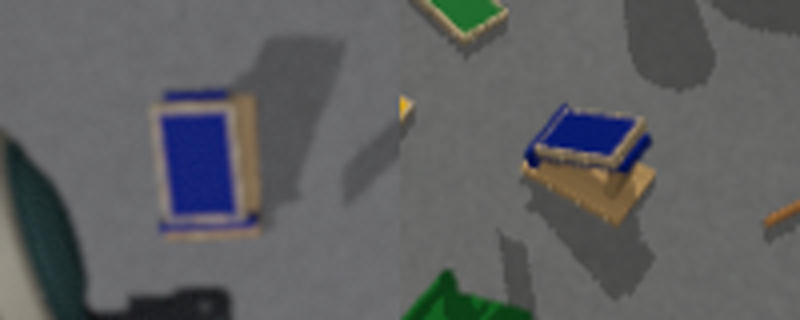

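The blue tile sits on the board with its lower edge at the ledge (top crop around (200,160)). I'll measure its centring.

```bash
cat >> h.py <<'E'
def seated(k,cs):
    "offset of glaze centre from the ideal seat, along/across board plane, and yaw error, per view"
    x,y,a=E0[k]; R=Ro.from_euler("z",a,degrees=True)*Ro.from_euler("y",-30,degrees=True)
    o=np.array([x,y,0])+Ro.from_euler("z",a,degrees=True).apply([-7.5,0,49.46])
    for v,c in cs.items():
        d=view(v); m,of=mask(d,k,c,20)
        m=cv2.morphologyEx(m,cv2.MORPH_OPEN,np.ones((33,33))); n,l,st,_=cv2.connectedComponentsWithStats(m); m=(l==1+np.argmax(st[1:,4])).astype(np.uint8)
        ct=max(cv2.findContours(m,0,cv2.CHAIN_APPROX_NONE)[0],key=cv2.contourArea)
        T=d["world_to_cam"]; cam=-T[:3,:3].T@T[:3,3]*1e3; q=cast(d,px(ct[:,0],of),0)*1e3
        n_=R.apply([0,0,1]); r=q-cam; s=((o-cam)@n_)/(r@n_); P=R.inv().apply(cam+r*s[:,None]-o)[:,:2].astype(np.float32)
        M=cv2.moments(P.reshape(-1,1,2)); (_,(w,h),t)=cv2.minAreaRect(P); t=(t+45)%90-45
        print(k,v,"along %.1f across %.1f size %.1f %.1f yaw %.1f"%(M["m10"]/M["m00"],M["m01"]/M["m00"],w,h,t))
E
python3 - <<'E'
from h import *
seated("blue",{"top":(200,145),"scene":(358,204)})
E
```

```text
blue top along -1.5 across 2.1 size 36.0 60.6 yaw -0.2
blue scene along -0.4 across 0.7 size 64.0 39.2 yaw 2.6
```

```bash
python3 - <<'E'
from h import *
a=view("top")["frame"][122:172,180:228,::-1]; b=view("scene")["frame"][185:235,335:383,::-1]
cv2.imwrite("pics/bz.png",cv2.resize(np.hstack([a,b]),None,fx=8,fy=8,interpolation=cv2.INTER_NEAREST))
E
```

```text
(no output)
```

View pics/bz.png

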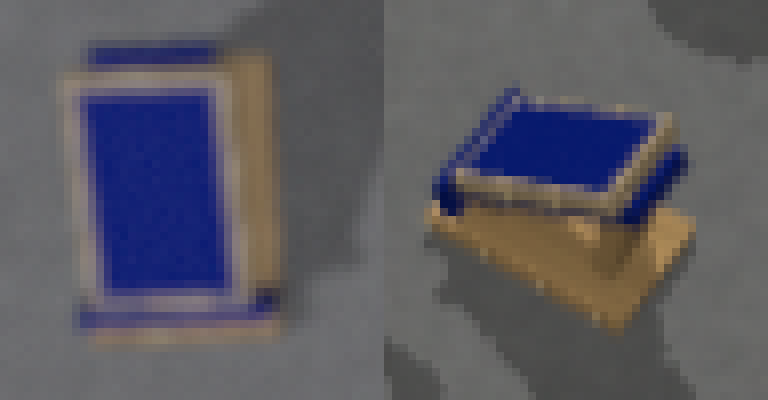

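The blue tile is about 1 mm off centre and rests on the ledge, which is acceptable. Green is next.

Call:
move_arm(slide=[[-0.2,0.4,-0.3],[-0.4,0.8,-0.8],[-0.66,1.17,-1.3],[-0.66,1.17,-1.55],[-0.66,1.17,-1.55],[-0.66,1.17,-1.55],[-0.66,1.17,-1.55]], rotation=[[-0.1,0,-0.9],[-0.2,0,-1.8],[-0.2,0,-2.7],[-0.2,0,-2.8],[-0.2,0,-2.8],[-0.2,0,-2.8],[-0.2,0,-2.8]], jaw=[0.5,0.5,0.5,0.5,0.5,0.5,0.5])

```text
time_s: 12.4
eef_pos: [0.4523, 0.2691, 0.1176]
eef_rot: [0.992, -0.129, 0.004, -0.0]
force: [-0.6, -0.3, -1.0]
grip_width: 0.752
grasp_force: 0.0
```

```bash
python3 - <<'E'
from h import *
go((448.3,270,20.5),-14.8)
E
```

```text
slide [-0.099  0.023 -2.427] rot [0.   0.07 0.01] other [ 1.100e-01 -1.000e-02 -2.999e+01] j [ 0.41  0.28  1.78 -0.    1.08  2.24]
```

Call:
move_arm(slide=[[-0.05,0.02,-0.6],[-0.08,0.02,-1.2],[-0.09,0.02,-1.7],[-0.09,0.02,-2.1],[-0.09,0.02,-2.3],[-0.09,0.02,-2.41],[-0.09,0.02,-2.41],[-0.09,0.02,-2.41]], rotation=[[0,0.05,0],[0,0.05,0],[0,0.05,0],[0,0.05,0],[0,0.05,0],[0,0.05,0],[0,0.05,0],[0,0.05,0]], jaw=[0.5,0.5,0.5,0.5,0.5,0.5,0.5,0.5])

```text
time_s: 13.2
eef_pos: [0.4482, 0.2705, 0.021]
eef_rot: [0.992, -0.129, 0.001, 0.0]
force: [0.1, 0.0, 0.7]
grip_width: 0.753
grasp_force: 0.0
```

Call:
move_arm(slide=[[0,0,0],[0,0,0],[0,0,0],[0,0,0],[0,0,0],[0,0,0]], rotation=[[0,0,0],[0,0,0],[0,0,0],[0,0,0],[0,0,0],[0,0,0]], jaw=[0.2,0.1,0.0,-0.1,-0.1,-0.1])

```text
time_s: 13.8
eef_pos: [0.4475, 0.2704, 0.0206]
eef_rot: [0.992, -0.129, 0.0, 0.0]
force: [-0.5, -0.4, 3.7]
grip_width: 0.53
grasp_force: 15.0
```

```bash
python3 - <<'E'
from h import *
go((448.3,270,20.5),-14.8); print(manip.observe()["force"],manip.observe()["eef_pos"])
E
```

```text
slide [ 0.019 -0.011 -0.002] rot [0.01 0.   0.  ] other [ 0.e+00 -1.e-02 -3.e+01] j [ 0.41  0.4   1.9  -0.    0.85  2.24]
[-0.50076494 -0.37474409  3.69925213] [0.44752552 0.27043052 0.02056573]
```

Call:
move_arm(slide=[[0,0,0.3],[0,0,1.0],[0,0,2.0],[0.3,-0.5,3.0],[0.8,-1.3,4.0],[1.3,-2.2,4.0],[1.8,-3.1,4.0],[2.3,-4.0,4.0]], rotation=[[0,0,0],[0,0,0],[0,0,0],[0,0,0.5],[0,0,1.2],[0,0,1.9],[0,0,2.4],[0,0,2.4]], jaw=[-0.1,-0.1,-0.1,-0.1,-0.1,-0.1,-0.1,-0.1])

```text
time_s: 14.6
eef_pos: [0.54, 0.109, 0.1814]
eef_rot: [1.0, -0.003, 0.001, 0.0]
force: [0.1, 0.8, -0.7]
grip_width: 0.529
grasp_force: 15.0
```

Call:
move_arm(slide=[[0.4,-0.8,0],[0.8,-1.6,0],[1.2,-2.2,0],[1.5,-2.6,0],[1.8,-2.63,0],[1.8,-2.63,0],[1.8,-2.63,0],[1.8,-2.63,0]], rotation=[[0,-0.8,0],[0,-1.7,0],[0,-2.6,0],[0,-3.5,0],[0,-4.4,0],[0,-5.0,0],[0,-5.0,0],[0,-5.0,0]], jaw=[-0.1,-0.1,-0.1,-0.1,-0.1,-0.1,-0.1,-0.1])

```text
time_s: 15.4
eef_pos: [0.611, 0.0052, 0.1805]
eef_rot: [0.966, -0.004, 0.258, -0.0]
force: [-0.8, -0.3, -1.5]
grip_width: 0.532
grasp_force: 15.0
```

Call:
move_arm(slide=[[0,0,0],[0,0,0],[0,0,0]], rotation=[[0,0,0],[0,0,0],[0,0,0]], jaw=[-0.1,-0.1,-0.1])

```text
time_s: 15.7
eef_pos: [0.6121, 0.0053, 0.1805]
eef_rot: [0.966, -0.003, 0.259, -0.0]
force: [0.2, 0.4, -1.5]
grip_width: 0.529
grasp_force: 15.0
```

```bash
python3 - <<'E'
from h import *
s=manip.observe(); print(s["eef_pos"],s["grip_width"])
go(seat("green",7,10,20.6),E0["green"][2],30)
E
```

```text
[0.61205333 0.00527147 0.18051145] 0.5286052970557018
slide [ 0.588 -0.01  -2.743] rot [-0.03  0.   -0.  ] other [ 15.    -0.07 -25.97] j [-0.15  0.13  1.95  0.14  0.55  1.33]
```

Call:
move_arm(slide=[[0.1,0.0,-0.5],[0.2,0.0,-1.0],[0.35,0.0,-1.6],[0.45,0.0,-2.1],[0.55,-0.01,-2.5],[0.58,-0.01,-2.7],[0.58,-0.01,-2.72],[0.58,-0.01,-2.72]], rotation=[[0,0,0],[0,0,0],[0,0,0],[0,0,0],[0,0,0],[0,0,0],[0,0,0],[0,0,0]], jaw=[-0.1,-0.1,-0.1,-0.1,-0.1,-0.1,-0.1,-0.1])

```text
time_s: 16.5
eef_pos: [0.635, 0.0047, 0.0718]
eef_rot: [0.966, -0.004, 0.259, -0.0]
force: [0.2, -0.0, -0.9]
grip_width: 0.524
grasp_force: 15.0
```

Call:
move_arm(slide=[[0.04,0,-0.07],[0.075,0,-0.13],[0.09,0,-0.155],[0.09,0,-0.155]], rotation=[[0,0,0],[0,0,0],[0,0,0],[0,0,0]], jaw=[-0.1,-0.1,-0.1,-0.1])

```text
time_s: 16.9
eef_pos: [0.6383, 0.0047, 0.0653]
eef_rot: [0.966, -0.004, 0.259, -0.0]
force: [-1.3, -0.2, -1.0]
grip_width: 0.525
grasp_force: 15.0
```

```bash
python3 - <<'E'
from h import *
s=manip.observe(); print(s["eef_pos"],s["force"])
go(seat("green",7,0,20.6),E0["green"][2],30)
E
```

```text
[0.63825691 0.00470863 0.06533738] [-1.30467634 -0.19036274 -0.95935655]
slide [ 0.058  0.003 -0.08 ] rot [-0.03  0.    0.  ] other [ 15.    -0.07 -25.97] j [-0.14  0.32  2.06  0.28  0.25  1.18]
```

Call:
move_arm(slide=[[0.0125,0,-0.022],[0.02,0,-0.035],[0.02,0,-0.035]], rotation=[[0,0,0],[0,0,0],[0,0,0]], jaw=[-0.1,-0.1,-0.1])

```text
time_s: 17.2
eef_pos: [0.639, 0.0047, 0.0638]
eef_rot: [0.966, -0.004, 0.259, -0.0]
force: [-0.6, -0.2, 0.6]
grip_width: 0.53
grasp_force: 15.0
```

Call:
move_arm(slide=[[0.008,0,-0.014],[0.0125,0,-0.022],[0.0125,0,-0.022]], rotation=[[0,0,0],[0,0,0],[0,0,0]], jaw=[-0.1,-0.1,-0.1])

```text
time_s: 17.5
eef_pos: [0.6395, 0.0047, 0.0629]
eef_rot: [0.966, -0.004, 0.259, -0.0]
force: [0.3, 0.5, -1.1]
grip_width: 0.531
grasp_force: 15.0
```

Call:
move_arm(slide=[[0.005,0,-0.009],[0.01,0,-0.017],[0.01,0,-0.017]], rotation=[[0,0,0],[0,0,0],[0,0,0]], jaw=[-0.1,-0.1,-0.1])

```text
time_s: 17.8
eef_pos: [0.6397, 0.0047, 0.0624]
eef_rot: [0.966, -0.004, 0.259, -0.0]
force: [-1.8, -0.2, 2.9]
grip_width: 0.529
grasp_force: 15.0
```

Call:
move_arm(slide=[[-0.005,0,0.009],[-0.04,0,-0.01],[-0.075,0,-0.03],[-0.11,0,-0.05],[-0.11,0,-0.05],[-0.11,0,-0.05]], rotation=[[0,0,0],[0,0,0],[0,0,0],[0,0,0],[0,0,0],[0,0,0]], jaw=[-0.1,-0.1,-0.1,-0.1,-0.1,-0.1])

```text
time_s: 18.4
eef_pos: [0.6354, 0.0047, 0.0601]
eef_rot: [0.966, -0.004, 0.259, -0.0]
force: [0.8, 0.3, -0.1]
grip_width: 0.532
grasp_force: 15.0
```

Call:
move_arm(slide=[[-0.022,0,-0.0125],[-0.022,0,-0.0125],[-0.022,0,-0.0125]], rotation=[[0,0,0],[0,0,0],[0,0,0]], jaw=[-0.1,-0.1,-0.1])

```text
time_s: 18.7
eef_pos: [0.6346, 0.0047, 0.0597]
eef_rot: [0.966, -0.004, 0.259, -0.0]
force: [0.6, 0.6, -1.0]
grip_width: 0.525
grasp_force: 15.0
```

Call:
move_arm(slide=[[-0.022,0,-0.0125],[-0.022,0,-0.0125],[-0.022,0,-0.0125]], rotation=[[0,0,0],[0,0,0],[0,0,0]], jaw=[-0.1,-0.1,-0.1])

```text
time_s: 19.0
eef_pos: [0.6336, 0.0047, 0.0592]
eef_rot: [0.966, -0.004, 0.259, -0.0]
force: [0.4, 0.1, -0.9]
grip_width: 0.531
grasp_force: 15.0
```

Call:
move_arm(slide=[[-0.022,0,-0.0125],[-0.022,0,-0.0125],[-0.022,0,-0.0125]], rotation=[[0,0,0],[0,0,0],[0,0,0]], jaw=[-0.1,-0.1,-0.1])

```text
time_s: 19.3
eef_pos: [0.6328, 0.0047, 0.0587]
eef_rot: [0.966, -0.004, 0.259, -0.0]
force: [0.4, 0.4, -0.8]
grip_width: 0.528
grasp_force: 15.0
```

Call:
move_arm(slide=[[-0.022,0,-0.0125],[-0.022,0,-0.0125],[-0.022,0,-0.0125]], rotation=[[0,0,0],[0,0,0],[0,0,0]], jaw=[-0.1,-0.1,-0.1])

```text
time_s: 19.6
eef_pos: [0.6325, 0.0046, 0.0587]
eef_rot: [0.966, -0.004, 0.259, -0.0]
force: [1.3, 0.2, -0.1]
grip_width: 0.529
grasp_force: 15.0
```

Call:
move_arm(slide=[[-0.022,0,-0.0125],[-0.022,0,-0.0125],[-0.022,0,-0.0125]], rotation=[[0,0,0],[0,0,0],[0,0,0]], jaw=[-0.1,-0.1,-0.1])

```text
time_s: 19.9
eef_pos: [0.6323, 0.0045, 0.0587]
eef_rot: [0.966, -0.004, 0.26, -0.0]
force: [3.4, 0.6, 0.5]
grip_width: 0.526
grasp_force: 15.0
```

Call:
move_arm(slide=[[-0.022,0,-0.0125],[-0.022,0,-0.0125],[-0.022,0,-0.0125]], rotation=[[0,0,0],[0,0,0],[0,0,0]], jaw=[-0.1,-0.1,-0.1])

```text
time_s: 20.2
eef_pos: [0.6323, 0.0045, 0.0588]
eef_rot: [0.965, -0.004, 0.261, -0.0]
force: [5.0, 2.6, 2.0]
grip_width: 0.529
grasp_force: 15.0
```

The tile is against the ledge. I'll press it lightly onto the board and release.

Call:
move_arm(slide=[[0.008,0,-0.014],[0.01,0,-0.017],[0.01,0,-0.017],[0.01,0,-0.017],[0.01,0,-0.017],[0.01,0,-0.017],[0.01,0,-0.017],[0.01,0,-0.017]], rotation=[[0,0,0],[0,0,0],[0,0,0],[0,0,0],[0,0,0],[0,0,0],[0,0,0],[0,0,0]], jaw=[-0.1,-0.1,0.05,0.12,0.2,0.3,0.3,0.3])

```text
time_s: 21.0
eef_pos: [0.6299, 0.0047, 0.0559]
eef_rot: [0.966, -0.004, 0.258, -0.001]
force: [0.8, -0.1, 0.5]
grip_width: 0.649
grasp_force: 0.0
```

Call:
move_arm(slide=[[-0.1,0,0.17],[-0.3,0,0.5],[-0.6,0,1.0],[-1.0,0.2,1.7],[-1.5,0.6,2.4],[-2.2,1.2,3.0],[-3.0,1.9,3.0],[-4.0,2.6,2.8]], rotation=[[0,0,0],[0,0,0],[0,0.3,0],[0,1.0,0],[0,2.0,0],[0,3.0,0],[0,4.0,0],[0,5.0,0]], jaw=[0.3,0.3,0.5,0.5,0.5,0.5,0.5,0.5])

```text
time_s: 21.8
eef_pos: [0.4719, 0.1094, 0.1718]
eef_rot: [1.0, -0.004, 0.002, 0.001]
force: [-0.2, 0.7, -0.5]
grip_width: 0.75
grasp_force: 0.0
```

Call:
move_arm(slide=[[0,0,0],[0,0,0],[0,0,0]], rotation=[[0,0,0],[0,0,0],[0,0,0]], jaw=[0.5,0.5,0.5])

```text
time_s: 22.1
eef_pos: [0.4711, 0.108, 0.1688]
eef_rot: [1.0, -0.004, 0.001, 0.001]
force: [-0.0, -0.2, 0.0]
grip_width: 0.75
grasp_force: 0.0
```

```bash
python3 - <<'E'
from h import *
s=manip.observe(); print(s["eef_pos"],s["force"])
go((450,129.8,100),4.0)
seated("green",{"top":(276,140),"scene":(327,247)})
a=view("top")["frame"][112:165,252:300,::-1]; b=view("scene")["frame"][225:278,303:351,::-1]
cv2.imwrite("pics/gz.png",cv2.resize(np.hstack([a,b]),None,fx=8,fy=8,interpolation=cv2.INTER_NEAREST))
E
```

```text
[0.47110589 0.10803182 0.16875407] [-0.02203737 -0.16294586  0.01909568]
slide [-0.528  0.544 -1.719] rot [0.02 0.02 0.74] other [  0.03  -0.03 -29.26] j [ 0.08  0.18  1.78 -0.    1.18  1.66]
green top along -1.5 across 0.5 size 60.2 35.5 yaw 0.3
green scene along -0.8 across -1.2 size 70.6 41.3 yaw 0.4
```

View pics/gz.png

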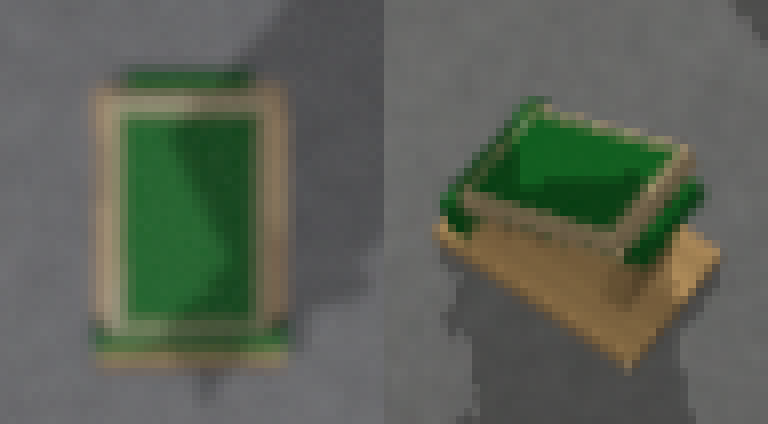

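Green is centred and square against the ledge (top crop: ledge at row 340, tile columns 95–285). Yellow is next.

Call:
move_arm(slide=[[-0.2,0.2,-0.5],[-0.4,0.4,-1.0],[-0.53,0.54,-1.5],[-0.53,0.54,-1.7],[-0.53,0.54,-1.7],[-0.53,0.54,-1.7],[-0.53,0.54,-1.7]], rotation=[[0,0,0.4],[0,0,0.74],[0,0,0.74],[0,0,0.74],[0,0,0.74],[0,0,0.74],[0,0,0.74]], jaw=[0.5,0.5,0.5,0.5,0.5,0.5,0.5])

```text
time_s: 23.0
eef_pos: [0.4507, 0.1301, 0.1015]
eef_rot: [0.999, 0.035, 0.001, 0.001]
force: [-0.0, -0.5, 0.4]
grip_width: 0.751
grasp_force: 0.0
```

```bash
python3 - <<'E'
from h import *
go((450,129.8,20.5),4.0)
E
```

```text
slide [-0.017 -0.008 -2.025] rot [0.01 0.02 0.  ] other [ 4.e-02 -1.e-02 -3.e+01] j [ 0.13  0.22  1.91 -0.    1.    1.64]
```

Call:
move_arm(slide=[[-0.02,0,-0.6],[-0.02,0,-1.1],[-0.02,0,-1.5],[-0.02,0,-1.8],[-0.02,0,-1.95],[-0.02,0,-2.01],[-0.02,0,-2.01],[-0.02,0,-2.01]], rotation=[[0,0,0],[0,0,0],[0,0,0],[0,0,0],[0,0,0],[0,0,0],[0,0,0],[0,0,0]], jaw=[0.5,0.5,0.5,0.5,0.5,0.5,0.5,0.5])

```text
time_s: 23.8
eef_pos: [0.4492, 0.1304, 0.0208]
eef_rot: [0.999, 0.035, 0.001, 0.0]
force: [0.0, 0.4, 0.5]
grip_width: 0.754
grasp_force: 0.0
```

Call:
move_arm(slide=[[0,0,0],[0,0,0],[0,0,0],[0,0,0],[0,0,0],[0,0,0]], rotation=[[0,0,0],[0,0,0],[0,0,0],[0,0,0],[0,0,0],[0,0,0]], jaw=[0.2,0.1,0.0,-0.1,-0.1,-0.1])

```text
time_s: 24.4
eef_pos: [0.4487, 0.1303, 0.0204]
eef_rot: [0.999, 0.035, 0.0, 0.001]
force: [-0.2, -1.1, 4.4]
grip_width: 0.53
grasp_force: 15.0
```

```bash
python3 - <<'E'
from h import *
s=manip.observe(); print(s["eef_pos"]); p=seat("yellow",7,60,s["eef_pos"][2]*1e3); go((p[0],p[1],180),-2.9)
E
```

```text
[0.44874283 0.13030466 0.02041541]
slide [ 3.586 -8.094  3.99 ] rot [ 0.01  0.   -1.15] other [-1.000e-02  2.000e-02  2.885e+01] j [ 0.13  0.33  2.02 -0.    0.79  1.64]
```

Call:
move_arm(slide=[[0,0,0.3],[0,0,1.0],[0,0,2.0],[0.3,-0.5,3.0],[0.7,-1.4,4.0],[1.1,-2.4,4.0],[1.5,-3.4,4.0],[1.9,-4.4,4.0]], rotation=[[0,0,0],[0,0,0],[0,0,0],[0,0,-0.4],[0,0,-0.8],[0,0,-1.15],[0,0,-1.15],[0,0,-1.15]], jaw=[-0.1,-0.1,-0.1,-0.1,-0.1,-0.1,-0.1,-0.1])

```text
time_s: 25.2
eef_pos: [0.5249, -0.0471, 0.1803]
eef_rot: [1.0, -0.025, 0.0, 0.0]
force: [1.2, 0.1, -1.1]
grip_width: 0.529
grasp_force: 15.0
```

Call:
move_arm(slide=[[0.4,-1.0,0],[0.8,-2.0,0],[1.2,-2.9,0],[1.5,-3.5,0],[1.69,-3.69,0],[1.69,-3.69,0],[1.69,-3.69,0],[1.69,-3.69,0]], rotation=[[-0.04,-0.8,0],[-0.08,-1.7,0],[-0.13,-2.6,0],[-0.17,-3.5,0],[-0.22,-4.4,0],[-0.25,-5.0,0],[-0.25,-5.0,0],[-0.25,-5.0,0]], jaw=[-0.1,-0.1,-0.1,-0.1,-0.1,-0.1,-0.1,-0.1])

```text
time_s: 26.0
eef_pos: [0.5917, -0.1931, 0.1797]
eef_rot: [0.966, -0.025, 0.258, 0.007]
force: [-0.4, -0.4, -0.7]
grip_width: 0.524
grasp_force: 15.0
```

Call:
move_arm(slide=[[0,0,0],[0,0,0],[0,0,0]], rotation=[[0,0,0],[0,0,0],[0,0,0]], jaw=[-0.1,-0.1,-0.1])

```text
time_s: 26.3
eef_pos: [0.5929, -0.193, 0.1805]
eef_rot: [0.966, -0.024, 0.259, 0.007]
force: [-0.2, 0.6, -1.6]
grip_width: 0.529
grasp_force: 15.0
```

```bash
python3 - <<'E'
from h import *
s=manip.observe(); print(s["eef_pos"],s["grip_width"])
go(seat("yellow",7,10,20.4),E0["yellow"][2],30)
E
```

```text
[ 0.59288583 -0.19301056  0.18047942] 0.5289599437834388
slide [ 0.607 -0.043 -2.746] rot [ 0.01  0.01 -0.01] other [-14.99   0.77  25.96] j [-0.58  0.16  1.91  0.43  0.65  0.75]
```

Call:
move_arm(slide=[[0.1,0.0,-0.5],[0.2,-0.02,-1.0],[0.35,-0.03,-1.6],[0.45,-0.04,-2.1],[0.55,-0.04,-2.5],[0.6,-0.04,-2.7],[0.6,-0.04,-2.72],[0.6,-0.04,-2.72]], rotation=[[0,0,0],[0,0,0],[0,0,0],[0,0,0],[0,0,0],[0,0,0],[0,0,0],[0,0,0]], jaw=[-0.1,-0.1,-0.1,-0.1,-0.1,-0.1,-0.1,-0.1])

```text
time_s: 27.1
eef_pos: [0.6166, -0.1949, 0.0718]
eef_rot: [0.965, -0.024, 0.259, 0.007]
force: [-0.5, 0.5, -1.0]
grip_width: 0.529
grasp_force: 15.0
```

Call:
move_arm(slide=[[0.04,-0.002,-0.07],[0.075,-0.004,-0.13],[0.09,-0.005,-0.155],[0.09,-0.005,-0.155]], rotation=[[0,0,0],[0,0,0],[0,0,0],[0,0,0]], jaw=[-0.1,-0.1,-0.1,-0.1])

```text
time_s: 27.5
eef_pos: [0.6198, -0.1951, 0.0653]
eef_rot: [0.966, -0.024, 0.259, 0.007]
force: [-0.9, 0.0, -0.9]
grip_width: 0.53
grasp_force: 15.0
```

```bash
python3 - <<'E'
from h import *
s=manip.observe(); print(s["eef_pos"],s["force"])
go(seat("yellow",7,0,20.4),E0["yellow"][2],30)
E
```

```text
[ 0.61984421 -0.19510288  0.06527708] [-0.92912376  0.01058794 -0.94023211]
slide [ 0.058  0.003 -0.083] rot [0.01 0.01 0.  ] other [-14.99   0.77  25.97] j [-0.55  0.34  2.02  0.68  0.39  0.49]
```

Call:
move_arm(slide=[[0.0125,0,-0.022],[0.02,0,-0.035],[0.02,0,-0.035]], rotation=[[0,0,0],[0,0,0],[0,0,0]], jaw=[-0.1,-0.1,-0.1])

```text
time_s: 27.8
eef_pos: [0.6206, -0.195, 0.0637]
eef_rot: [0.966, -0.024, 0.259, 0.007]
force: [0.7, 0.6, -1.0]
grip_width: 0.528
grasp_force: 15.0
```

Call:
move_arm(slide=[[0.008,0,-0.014],[0.0125,0,-0.022],[0.0125,0,-0.022]], rotation=[[0,0,0],[0,0,0],[0,0,0]], jaw=[-0.1,-0.1,-0.1])

```text
time_s: 28.1
eef_pos: [0.6211, -0.1951, 0.0628]
eef_rot: [0.966, -0.024, 0.259, 0.007]
force: [0.4, 0.4, -2.1]
grip_width: 0.53
grasp_force: 15.0
```

Call:
move_arm(slide=[[0.005,0,-0.009],[0.01,0,-0.017],[0.01,0,-0.017]], rotation=[[0,0,0],[0,0,0],[0,0,0]], jaw=[-0.1,-0.1,-0.1])

```text
time_s: 28.4
eef_pos: [0.6215, -0.1951, 0.0622]
eef_rot: [0.966, -0.024, 0.259, 0.007]
force: [-0.4, -0.1, -1.3]
grip_width: 0.527
grasp_force: 15.0
```

Call:
move_arm(slide=[[0.005,0,-0.009],[0.01,0,-0.017],[0.01,0,-0.017]], rotation=[[0,0,0],[0,0,0],[0,0,0]], jaw=[-0.1,-0.1,-0.1])

```text
time_s: 28.7
eef_pos: [0.6215, -0.1951, 0.0621]
eef_rot: [0.965, -0.024, 0.259, 0.007]
force: [-5.3, 0.3, 6.3]
grip_width: 0.53
grasp_force: 15.0
```

Call:
move_arm(slide=[[0.005,0,-0.009],[0.01,0,-0.017],[0.01,0,-0.017]], rotation=[[0,0,0],[0,0,0],[0,0,0]], jaw=[-0.1,-0.1,-0.1])

```text
time_s: 29.0
eef_pos: [0.6216, -0.1951, 0.062]
eef_rot: [0.965, -0.024, 0.259, 0.007]
force: [-10.5, -0.1, 11.5]
grip_width: 0.533
grasp_force: 15.0
```

Call:
move_arm(slide=[[-0.012,0,0.02],[-0.045,0.002,0.0],[-0.08,0.004,-0.02],[-0.117,0.006,-0.041],[-0.117,0.006,-0.041],[-0.117,0.006,-0.041]], rotation=[[0,0,0],[0,0,0],[0,0,0],[0,0,0],[0,0,0],[0,0,0]], jaw=[-0.1,-0.1,-0.1,-0.1,-0.1,-0.1])

```text
time_s: 29.6
eef_pos: [0.6189, -0.1957, 0.0606]
eef_rot: [0.965, -0.025, 0.26, 0.008]
force: [-1.4, 0.2, 6.4]
grip_width: 0.527
grasp_force: 15.0
```

Call:
move_arm(slide=[[-0.022,0.001,-0.0125],[-0.022,0.001,-0.0125],[-0.022,0.001,-0.0125]], rotation=[[0,0,0],[0,0,0],[0,0,0]], jaw=[-0.1,-0.1,-0.1])

```text
time_s: 29.9
eef_pos: [0.6182, -0.1958, 0.0602]
eef_rot: [0.965, -0.025, 0.261, 0.008]
force: [-0.2, -0.1, 6.3]
grip_width: 0.534
grasp_force: 15.0
```

Call:
move_arm(slide=[[-0.022,0.001,-0.0125],[-0.022,0.001,-0.0125],[-0.022,0.001,-0.0125]], rotation=[[0,0,0],[0,0,0],[0,0,0]], jaw=[-0.1,-0.1,-0.1])

```text
time_s: 30.2
eef_pos: [0.6174, -0.1958, 0.0597]
eef_rot: [0.965, -0.025, 0.261, 0.008]
force: [-0.4, 0.6, 5.9]
grip_width: 0.53
grasp_force: 15.0
```

Call:
move_arm(slide=[[-0.022,0.001,-0.0125],[-0.022,0.001,-0.0125],[-0.022,0.001,-0.0125]], rotation=[[0,0,0],[0,0,0],[0,0,0]], jaw=[-0.1,-0.1,-0.1])

```text
time_s: 30.5
eef_pos: [0.6165, -0.1959, 0.0592]
eef_rot: [0.965, -0.025, 0.261, 0.008]
force: [-1.6, 0.4, 5.7]
grip_width: 0.53
grasp_force: 15.0
```

Call:
move_arm(slide=[[-0.027,0.015,-0.003],[-0.027,0.015,-0.003],[-0.027,0.015,-0.003]], rotation=[[0,0,0],[0,0,0],[0,0,0]], jaw=[-0.1,-0.1,-0.1])

```text
time_s: 30.8
eef_pos: [0.6147, -0.1947, 0.0582]
eef_rot: [0.965, -0.025, 0.26, 0.008]
force: [1.4, -0.2, 3.8]
grip_width: 0.53
grasp_force: 15.0
```

Call:
move_arm(slide=[[-0.022,0.001,-0.0125],[-0.022,0.001,-0.0125],[-0.022,0.001,-0.0125]], rotation=[[0,0,0],[0,0,0],[0,0,0]], jaw=[-0.1,-0.1,-0.1])

```text
time_s: 31.1
eef_pos: [0.6146, -0.1947, 0.0582]
eef_rot: [0.965, -0.025, 0.26, 0.008]
force: [5.8, 0.1, 4.0]
grip_width: 0.531
grasp_force: 15.0
```

Call:
move_arm(slide=[[-0.022,0.001,-0.0125],[-0.022,0.001,-0.0125],[-0.022,0.001,-0.0125]], rotation=[[0,0,0],[0,0,0],[0,0,0]], jaw=[-0.1,-0.1,-0.1])

```text
time_s: 31.4
eef_pos: [0.6145, -0.1948, 0.0583]
eef_rot: [0.965, -0.025, 0.261, 0.008]
force: [7.8, 0.7, 3.6]
grip_width: 0.531
grasp_force: 15.0
```

Yellow is against the ledge, so I'll release it and withdraw.

Call:
move_arm(slide=[[0.008,0,-0.01],[0.01,0,-0.012],[0.01,0,-0.012],[0.01,0,-0.012],[0.01,0,-0.012],[0.01,0,-0.012],[0.01,0,-0.012],[0.01,0,-0.012]], rotation=[[0,0,0],[0,0,0],[0,0,0],[0,0,0],[0,0,0],[0,0,0],[0,0,0],[0,0,0]], jaw=[-0.1,-0.1,0.05,0.12,0.2,0.3,0.3,0.3])

```text
time_s: 32.2
eef_pos: [0.6121, -0.1938, 0.0556]
eef_rot: [0.966, -0.025, 0.259, 0.007]
force: [-0.3, 0.3, -0.1]
grip_width: 0.648
grasp_force: 0.0
```

Call:
move_arm(slide=[[-0.1,0.005,0.17],[-0.3,0.015,0.5],[-0.6,0.03,1.0],[-1.0,0,1.7],[-1.5,0,2.4],[-2.2,-0.2,3.2],[-3.0,-0.7,4.0],[-4.0,-1.2,4.0]], rotation=[[0,0,0],[0,0,0],[0,0.3,0],[0,1.0,0],[0,2.0,0],[0,3.0,0],[0,4.0,0],[0,5.0,0]], jaw=[0.3,0.3,0.5,0.5,0.5,0.5,0.5,0.5])

```text
time_s: 33.0
eef_pos: [0.4542, -0.2445, 0.2223]
eef_rot: [1.0, -0.022, 0.003, 0.017]
force: [-0.2, -1.0, -0.4]
grip_width: 0.751
grasp_force: 0.0
```

Call:
move_arm(slide=[[-0.8,-0.7,0],[-1.6,-1.4,0],[-2.4,-2.1,0],[-2.8,-2.8,0],[-2.8,-2.8,0],[-2.8,-2.8,0],[-2.8,-2.8,0]], rotation=[[0,0,0],[0,0,0],[0,0,0],[0,0,0],[0,0,0],[0,0,0],[0,0,0]], jaw=[0.5,0.5,0.5,0.5,0.5,0.5,0.5])

```text
time_s: 33.7
eef_pos: [0.3407, -0.3532, 0.2162]
eef_rot: [1.0, -0.022, 0.0, 0.013]
force: [-0.0, 0.4, -0.0]
grip_width: 0.751
grasp_force: 0.0
```

```bash
python3 - <<'E'
from h import *
seated("yellow",{"top":(356,145),"scene":(281,294)})
f=view("top")["frame"]; g=view("scene")["frame"]
cv2.imwrite("pics/yz.png",cv2.resize(np.hstack([f[117:170,332:380,::-1],g[268:321,257:305,::-1]]),None,fx=8,fy=8,interpolation=0))
cv2.imwrite("pics/end.png",cv2.resize(f[90:300,60:500,::-1],None,fx=1.8,fy=1.8))
E
```

```text
yellow top along -1.3 across 0.7 size 66.0 41.2 yaw 0.8
yellow scene along -3.5 across -0.5 size 47.0 79.1 yaw -1.2
```

View pics/yz.png

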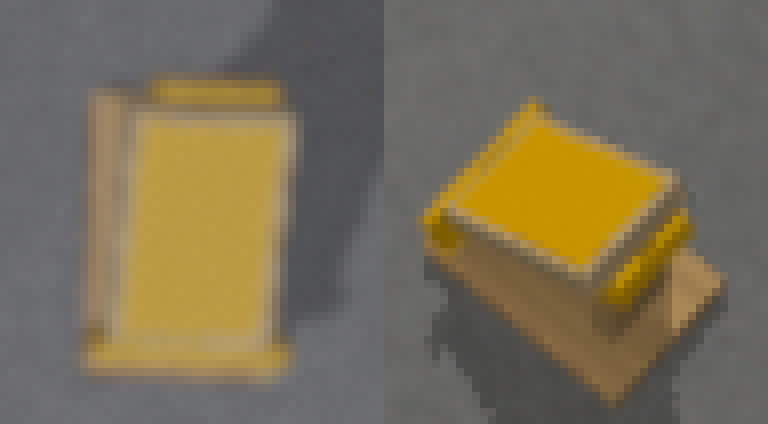

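View pics/end.png

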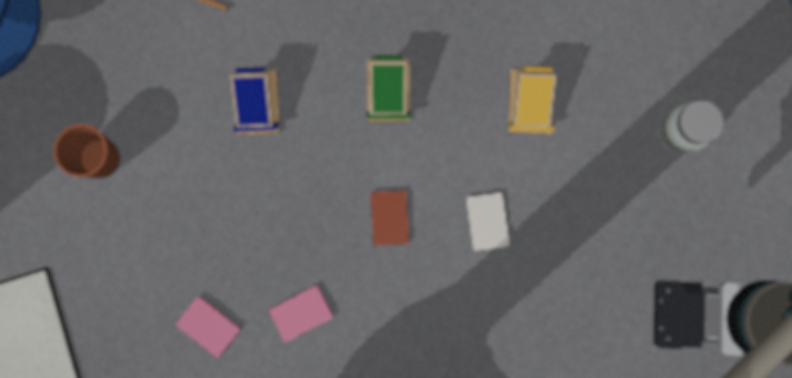

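All three tiles are seated on their own easels, against the ledges and within 1–2 mm of centre. The arm is clear, and the red and white tiles, jar and beaker have not moved. Handing in.

```bash
python3 -c "
from station import manip
print(manip.hand_in())"
```

```text
the job is handed in; nothing more can be done
None
```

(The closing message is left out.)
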